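# Make up two robot kits from the stock

## Task

Make up the two kits in the white trays: a motor and the wheel with the grey tyre go in the two-bay tray; the other motor, the omni wheel with the rollers and the battery pack go in the three-bay tray. Set each part flat on the floor of the bay made for it (motor in the narrow bay, wheel in the widest, battery in the middle-sized one), motors and battery lengthwise along their bays, and leave the green wheel, the caliper and the gear where they lie.

Things in the scene. Friction and masses are not known exactly. Their poses are not given: they have to be found in the camera images.
- tray_two: smaller white kit tray, two bays, 120 x 158 mm (x, y), fixed; walls 4 mm thick, tops 11 mm and bay floors 3 mm above the table. Origin: centre of underside, z up. Bays side by side along y, each 112 mm long along x, centred at x = 0: wheel bay 92 mm wide, centre y = -29 mm; narrow motor bay 54 mm wide, centre y = +48 mm
- tray_three: larger white kit tray, three bays, 120 x 238 mm (x, y), fixed; walls 4 mm thick, tops 11 mm and bay floors 3 mm above the table. Origin: centre of underside, z up. Bays side by side along y, each 112 mm long along x, centred at x = 0: motor bay 54 mm wide, centre y = -88 mm; wheel bay 92 mm wide, centre y = -11 mm; battery bay 76 mm wide, centre y = +77 mm
- motor_a_mid (a point): one of two identical dark grey electric motors, a rounded block 26 mm wide (x), 69 mm long (y), 32 mm high (z), lying on the table; point at its centre, 16 mm above its underside; x across its width, y along its length, z up. Grip it across the 26 mm width. Either motor serves either kit
- motor_b_mid (a point): one of two identical dark grey electric motors, a rounded block 26 mm wide (x), 69 mm long (y), 32 mm high (z), lying on the table; point at its centre, 16 mm above its underside; x across its width, y along its length, z up. Grip it across the 26 mm width. Either motor serves either kit
- tyre_wheel_mid (a point): wheel with a smooth light grey tyre and an open dark centre, lying flat, diameter 63 mm, 24 mm high; point at its centre, 12 mm above its underside; z up, along its axle. Grip it across the rim
- omni_wheel_mid (a point): omni wheel: grey hub with a ring of small black rollers round the rim, lying flat, diameter 64 mm, 25 mm high; point at its centre, 12.5 mm above its underside; z up, along its axle. Grip it across the rim
- battery_mid (a point): battery pack, a black box 47 mm wide (x), 89 mm long (y), 30 mm high (z), lying on the table; point at its centre, 15 mm above its underside; x across its width, y along its length, z up. Grip it across the 47 mm width
- green_wheel: bystander: dark green wheel, diameter 100 mm, 22 mm high, lying flat behind the trays; origin at the centre of its underside; not to be disturbed
- slide_gauge: bystander: steel caliper, 71 x 214 x 13 mm, lying on the left; origin at the centre of its underside; not to be disturbed
- grey_gear: bystander: light grey spur gear, diameter 65 mm, 8 mm high, lying flat on the right; origin at the centre of its underside; not to be disturbed
Things that resemble listed ones, but are neither listed nor needed, are in the scene too. Leave any red look-alike of the part that bears tyre_wheel_mid alone. Leave any orange look-alike of the part that bears motor_b_mid alone.

How it is judged:
By the outcome, as a careful person would: the job done as asked, in the order asked, and still so for the second after the job is handed in, with the robot touching nothing.
It also fails if it takes over 112 s, if anything falls off the work surface, if the arm or the gripper's body presses on something with over 40 N, if the wrist force passes 120 N, or if a joint passes its speed limit or range.

## Robot

A 7-joint arm with a two-finger parallel gripper is mounted at the origin on a cart in front of the work surface, level with it; the furniture and walls round the work are solid. World frame = base frame: x ahead of the robot, y to its left, z up, the work surface at z = 0. Lengths are in m, angles in rad, forces in N, time in s.
With the tool pointing down it reaches from about 0.425 to 0.925 m from the base axis. Payload 6.8 kg.
Tool frame: the origin (TCP) lies on the centre line of the jaws, within the pads' length; the fingertips stand 8 mm ahead of it and the grasp point (between the pads) lies 11 mm behind it (bot.tips_ahead is the distance from the TCP to the fingertips, in m); z points along the fingers, y is the line along which they close (so a half turn about z gives the same grasp; the last joint's range is limited). The gripper opens to 85 mm and grips with 20 to 120 N. Pads are 22 mm wide; open, the fingers measure 114 mm over their backs; the gripper's body (76 mm by 85 mm) begins 54 mm behind the grasp point. The pads swing forward as they close: fully open they stand 13 mm farther back than shut.
Start: joints at [-1.446, 0.477, 0.022, 1.555, -0.011, 1.109, -0.083], TCP at [0.156, 0.657, 0.239] pointing down, gripper open.
Joint ranges: [-2.96, 2.96], [-0.34, 2.1], [-1.41, 1.46], [0.24, 2.44], [-1.37, 4.51], [0.17, 1.92], [-2.96, 2.96]. Speed limits (rad/s): [2.39, 2.39, 3.14, 3.14, 3.14, 3.14, 3.14].

## Interface

Orientations are given as a unit quaternion [w, x, y, z].
In Python, from station import bot gives the robot as it stands.
- The arm moves only by the tool send_rows, never from a script. Its argument "deltas" is text: rows parted by semicolons, each of 4 numbers parted by spaces: the shift along the tool's x, y, z in m, then the turn about the tool's z in degrees. In form: x y z spin; .... A call has 1 to 5 rows; each row is the pose to reach, as a shift and turn from the pose commanded when the call began, along the tool's axes at that moment; what a row does not reach only later rows make up. A row lasts 1/10 s, in which the tool goes at most 50 mm and 8.59 degrees, less where a joint would pass 70% of its speed; a pose out of reach is approached as far as the arm can. A call with a gripper value outside its range is refused whole. "claw" is the opening, from 0 (shut) to 1 (fully open), set as the call begins (left out, the last holds). The fingers move at their own pace and stop on an object; "force" is the grip in N (left out, the last holds). Time passes only in rows, so rows that repeat a pose let the fingers close. It gives the time, the measured TCP pose, the force, the opening and the grip force at its end, in the units of the state.
- bot.get_obs(): the state, without advancing time (a new reading comes with each control period).
- bot.read_camera(name): name is "scene" or "side" or "wrist"; returns a dict with "img" (420x560x3 uint8, red, green, blue), "depth" (420x560 float32, m along the optical axis (not along the pixel's ray), 0 where there is no reading), "fx", "fy", "cx", "cy" (pixels), "camera_from_world" (4x4, takes a point from world to camera coordinates). Camera axes: x right, y up, looking along -z (the intrinsics and any distortion apply to the point x, -y, -z); pixel columns grow to the right and rows downward; lengths in m; the calibration is good to about 2 mm. A picture is of the moment at which its call begins.
- bot.hand_in(): hands the job in; it is judged then, once.
Trained networks look in a picture, given as the dict that the camera call returned (one of the last four; its "shot" number tells which), for a name from the list of things; names that differ only in an ending like _2 or _b are one class to them, and where a whole thing is asked for, a point or a joint stands for the part that bears it (a point fixed in the world has none). Each returns a list of dicts, best first, with "confidence" (0 to 1); they miss things now and then, are a little off and sometimes report something else, mostly with a low value. They report only what shows in the picture. A call takes as long as a camera call. They do not tell look-alikes from the thing itself.
- bot.masks_of(picture, query): "mask" (420x560 bool, what is visible of it).
- bot.landmark_of(picture, query): "xyz" ([x, y, z] in m, in world coordinates, good to about 4 mm: a listed point, or the origin of a listed thing).
The state is a dict: "t": time; "q": joint angles; "joint_vel": joint speeds; "joint_torque": joint torques, N m; "eef_pos": TCP position; "tool_rot": TCP orientation; "contact_force": force on the tool from outside, world axes, zero at the start; "torque": the same for the moment, N m; "gripper_width": opening from 0.0 (shut) to 1.0 (fully open); "grasp_force": force on a finger pad.
Only numpy, scipy, OpenCV 4.12 (cv2) and the standard library are available. Lean on these libraries where they do the work, as an engineer would, in place of code of your own. Each camera call takes 0.05 s, during which the arm holds its last target. There are 200 camera calls.

## Working session

There is one attempt and no reset: what is moved stays moved. The work goes in short steps, Python scripts to look and compute and a tool call to move; the robot and the scene stay as the last step left them, time stands still between calls to the robot, and variables do not carry over. Pictures are saved under pics/ and viewed, at most 15 in all, crops included, and the job is handed in when it is done.

Besides the shell and the picture viewer there is one more tool, called as name(argument=value, ...), one argument or row to a line, values as JSON. send_rows: Moves the arm, as the interface text tells. Its arguments: {"type":"object","properties":{"deltas":{"type":"string"},"claw":{"type":"number"},"force":{"type":"number"}},"required":["deltas"]}

```bash
mkdir -p pics; ls
cat > h.py <<'E'
import numpy as np, cv2
from station import bot
def save(p,name): cv2.imwrite('pics/'+name,cv2.cvtColor(p['img'],cv2.COLOR_RGB2BGR))
def proj(p,P):
    c=p['camera_from_world']@np.append(P,1); return (p['fx']*c[0]/-c[2]+p['cx'], p['fy']*-c[1]/-c[2]+p['cy'])
def cloud(p):
    d=p['depth'];v,u=np.indices(d.shape)
    C=np.stack([(u-p['cx'])/p['fx']*d,-(v-p['cy'])/p['fy']*d,-d,np.ones_like(d)],-1)
    return (C@np.linalg.inv(p['camera_from_world']).T)[...,:3]
E
python3 - <<'E'
from h import *
o=bot.get_obs();print({k:np.round(v,3).tolist() for k,v in o.items()},bot.tips_ahead)
for c in ['scene','side']:
    p=bot.read_camera(c);save(p,c+'0.png')
    for q in ['tray_two','tray_three','motor_a_mid','tyre_wheel_mid','omni_wheel_mid','battery_mid','green_wheel','slide_gauge','grey_gear']:
        for r in bot.landmark_of(p,q)[:4]: print(c,q,round(r['confidence'],2),np.round(r['xyz'],3),np.round(proj(p,r['xyz'])))
E
```

```text
pics
{'t': 0.0, 'q': [-1.446, 0.478, 0.022, 1.556, -0.011, 1.109, -0.083], 'joint_vel': [-0.0, 0.0, -0.001, -0.001, 0.002, 0.001, 0.001], 'joint_torque': [0.001, -59.646, 1.608, -28.12, 0.012, 0.009, 0.0], 'eef_pos': [0.156, 0.656, 0.238], 'tool_rot': [-0.0, 0.116, 0.993, -0.001], 'contact_force': [-0.126, 0.213, -0.076], 'torque': [-0.028, 0.022, 0.007], 'grasp_force': 0.0, 'gripper_width': 1.004} 0.008
scene tray_two 0.83 [0.603 0.174 0.002] [255. 191.]
scene tray_two 0.6 [0.557 0.436 0.002] [192. 161.]
scene tray_two 0.49 [0.342 0.272 0.014] [160. 211.]
scene tray_three 0.58 [ 0.574 -0.17  -0.001] [335. 258.]
scene motor_a_mid 0.68 [0.442 0.005 0.016] [250. 242.]
scene motor_a_mid 0.23 [0.338 0.272 0.015] [159. 211.]
scene tyre_wheel_mid 0.92 [ 0.333 -0.166  0.011] [262. 306.]
scene tyre_wheel_mid 0.73 [ 0.349 -0.273  0.011] [301. 333.]
scene tyre_wheel_mid 0.52 [ 0.432 -0.406 -0.003] [375. 354.]
scene tyre_wheel_mid 0.44 [0.344 0.271 0.014] [161. 210.]
scene omni_wheel_mid 0.83 [0.427 0.138 0.014] [214. 220.]
scene battery_mid 0.86 [0.342 0.274 0.014] [160. 210.]
scene green_wheel 0.68 [0.814 0.003 0.003] [344. 188.]
scene slide_gauge 0.76 [0.557 0.435 0.001] [192. 161.]
scene grey_gear 0.87 [ 0.435 -0.41  -0.002] [378. 354.]
side tray_two 0.89 [0.6   0.176 0.002] [280. 188.]
side tray_two 0.37 [0.347 0.269 0.018] [200. 173.]
side tray_three 0.76 [ 0.574 -0.167  0.003] [281. 263.]
side motor_a_mid 0.5 [0.442 0.003 0.02 ] [228. 220.]
side tyre_wheel_mid 0.96 [ 0.343 -0.268  0.014] [184. 297.]
side tyre_wheel_mid 0.63 [ 0.332 -0.16   0.013] [183. 265.]
side omni_wheel_mid 0.56 [0.426 0.137 0.012] [224. 196.]
side battery_mid 0.97 [0.343 0.27  0.017] [199. 173.]
side green_wheel 0.77 [ 0.811  0.001 -0.002] [360. 219.]
side slide_gauge 0.62 [0.556 0.431 0.001] [262. 150.]
side grey_gear 0.63 [ 0.431 -0.408  0.   ] [222. 348.]
```

View pics/scene0.png

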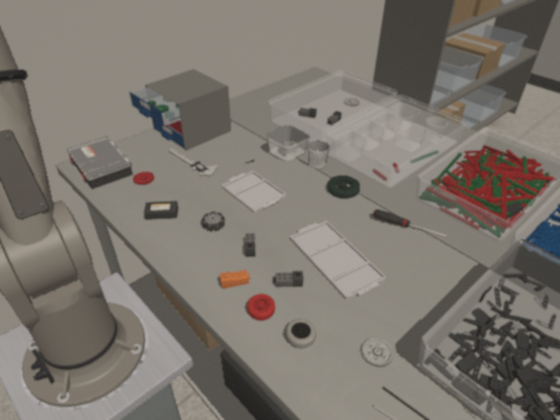

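View pics/side0.png

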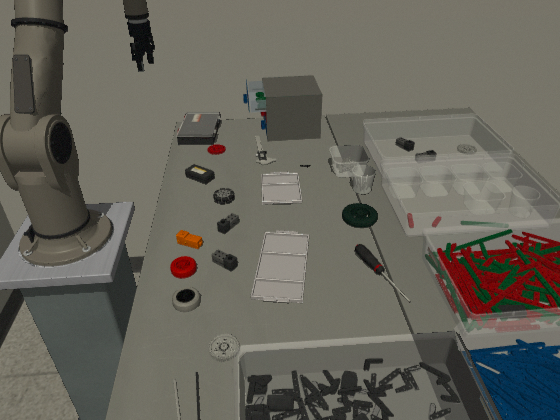

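Candidates in the scene image:
- Tyre wheel: red at (262,306) is the look-alike, grey tyre at (301,333) is the one to take, and the gear at (377,351) is a bystander.
- Motors: orange at (235,279) is the look-alike, dark at (250,243) and (289,280) are the two to take. The dark items in the far bins are not on the work area.
- Omni wheel at (213,221), battery at (161,210). The large dark box at (100,160) is not the battery.

Next I'll measure poses from depth.

Run:
```python
from h import *
cs=[]
for c in ['scene','side']:
    p=bot.read_camera(c); X=cloud(p); ok=p['depth']>0
    cs.append((p,X,ok))
    if c=='scene':
        cv2.imwrite('pics/crop1.png',cv2.cvtColor(cv2.resize(p['img'][190:360,130:400],None,fx=2.9,fy=2.9,interpolation=cv2.INTER_CUBIC),cv2.COLOR_RGB2BGR))
def rect(name,ctr,R,z0,z1):
    for p,X,ok in cs:
        m=ok&(np.hypot(X[...,0]-ctr[0],X[...,1]-ctr[1])<R)&(X[...,2]>z0)&(X[...,2]<z1)
        P=X[m]
        if len(P)<10: print(name,len(P));continue
        (a,b),(w,h),an=cv2.minAreaRect((P[:,:2]*1000).astype(np.float32))
        print(name,len(P),'c',round(a),round(b),'wh',round(w),round(h),'ang',round(an,1),'zmax',round(np.percentile(P[:,2],95)*1000))
for n,c,R,z0 in [('motA',(.442,.005),.06,.02),('batt',(.343,.271),.07,.022),('omni',(.427,.138),.055,.015),('tyre',(.347,-.27),.055,.015)]:
    rect(n,c,R,z0,.05)
p,X,ok=cs[0]; print('motB px',X[280,289],X[279,283]); 
rect('motB',X[279,285],.06,.02,.05)
rect('trayrim2',(.602,.175),.12,.006,.03);rect('trayrim3',(.574,-.168),.15,.006,.03)
for p,X,ok in cs:
  for q in ['motor_a_mid','tray_two','tray_three']:
    for r in bot.masks_of(p,q)[:2]:
      m=r['mask']&ok; P=X[m]; (a,b),(w,h),an=cv2.minAreaRect((P[:,:2]*1000).astype(np.float32))
      print(q,round(r['confidence'],2),len(P),'c',round(a),round(b),'wh',round(w),round(h),round(an,1))
```

```text
motA 190 c 438 0 wh 65 23 ang 49.9 zmax 33
motA 159 c 439 -1 wh 68 28 ang 51.3 zmax 31
batt 396 c 343 271 wh 49 89 ang 53.4 zmax 33
batt 240 c 348 268 wh 52 90 ang 51.7 zmax 32
omni 300 c 423 137 wh 62 60 ang 3.9 zmax 27
omni 206 c 423 137 wh 61 64 ang 38.2 zmax 25
tyre 600 c 345 -275 wh 62 61 ang 47.0 zmax 27
tyre 460 c 347 -277 wh 61 60 ang 4.0 zmax 25
motB px [ 0.42239832 -0.15976131  0.02541916] [ 0.41362826 -0.14878292  0.02643535]
motB 278 c 412 -149 wh 53 99 ang 80.9 zmax 33
motB 218 c 412 -150 wh 56 103 ang 82.7 zmax 32
trayrim2 559 c 590 173 wh 148 186 ang 2.8 zmax 14
trayrim2 332 c 600 173 wh 181 120 ang 87.8 zmax 13
trayrim3 1419 c 530 -163 wh 258 211 ang 79.2 zmax 23
trayrim3 988 c 530 -164 wh 259 210 ang 78.8 zmax 27
motor_a_mid 0.69 237 c 437 0 wh 67 23 49.5
motor_a_mid 0.44 747 c 346 -276 wh 62 65 46.1
tray_two 0.85 1530 c 605 178 wh 182 135 88.6
tray_three 0.73 3715 c 578 -166 wh 268 133 79.0
tray_three 0.36 250 c 442 7 wh 85 27 47.9
motor_a_mid 0.57 366 c 334 267 wh 65 116 70.7
motor_a_mid 0.53 282 c 436 0 wh 67 37 49.2
tray_three 0.73 3460 c 575 -165 wh 275 124 79.2
tray_three 0.35 659 c 451 -424 wh 69 107 41.0
```

View pics/crop1.png

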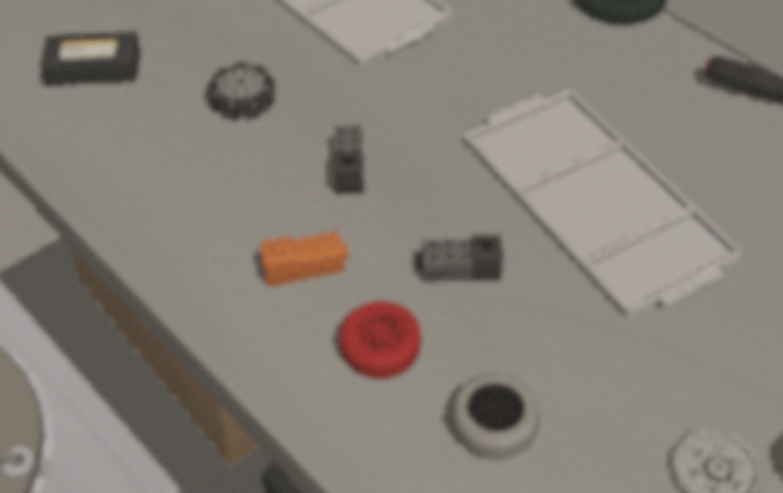

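Crop: grey tyre wheel with open dark centre at crop (495,410), red look-alike at (380,338), orange motor look-alike at (303,257), real motors at (346,158) and (460,258). The choices hold. I'll write a planner that prints the rows for me to write, then go above tray_two for a wrist look.

```bash
cat >> h.py <<'E'
from scipy.spatial.transform import Rotation as Ro
def pose():
    o=bot.get_obs(); w,x,y,z=o['tool_rot']; R=Ro.from_quat([x,y,z,w]).as_matrix()
    return np.array(o['eef_pos']),np.degrees(np.arctan2(R[1,1],R[0,1])),R
def plan(wps,vmax=.045):
    """wps: (x,y,z,yaw of tool y in deg); prints calls"""
    P,yaw,R=pose(); print('at',np.round(P,4),'yaw',round(yaw,1),'tilt',np.round(R[2],3))
    for w in wps:
        T=np.array(w[:3]); dy=(w[3]-yaw+180)%360-180
        n=max(1,int(np.ceil(max(np.linalg.norm(T-P)/(w[4] if len(w)>4 else vmax),abs(dy)/8))))
        P0,y0,k=P,yaw,0
        while k<n:
            m=min(5,n-k); a=np.radians(yaw); ey=np.array([np.cos(a),np.sin(a),0]); ez=np.array([0,0,-1.]); ex=np.cross(ey,ez)
            rows=[]
            for j in range(k+1,k+m+1):
                Q=P0+(T-P0)*j/n; yy=y0+dy*j/n; d=Q-P
                rows.append('%.4f %.4f %.4f %.1f'%(d@ex,d@ey,d@ez,-(yy-yaw)))
            print('; '.join(rows)); k+=m; P=Q; yaw=yy
        print(' -> ',np.round(P,4),round(yaw,1))
def rect(X,ok,ctr,R,z0,z1,name=''):
    m=ok&(np.hypot(X[...,0]-ctr[0],X[...,1]-ctr[1])<R)&(X[...,2]>z0)&(X[...,2]<z1); P=X[m]
    (a,b),(w,h),an=cv2.minAreaRect((P[:,:2]*1000).astype(np.float32))
    print(name,len(P),'c',round(a),round(b),'wh',round(w),round(h),'ang',round(an,1),'zmax',round(np.percentile(P[:,2],95)*1000))
E
python3 - <<'E'
from h import *
plan([(.50,.12,.30,30,.05)])
for c in ['scene','side']:
    p=bot.read_camera(c);X=cloud(p)
    rect(X,p['depth']>0,(.415,-.152),.043,.018,.05,'motB')
    rect(X,p['depth']>0,(.36,-.09),.05,.018,.05,'orange')
E
```

```text
at [0.1557 0.6568 0.2393] yaw 76.7 tilt [ 0. -0. -1.]
-0.0353 -0.0341 -0.0047 3.6; -0.0706 -0.0681 -0.0093 7.2; -0.1059 -0.1022 -0.0140 10.8; -0.1412 -0.1363 -0.0187 14.4; -0.1765 -0.1703 -0.0233 17.9
-0.0441 -0.0215 -0.0047 3.6; -0.0882 -0.0431 -0.0093 7.2; -0.1322 -0.0646 -0.0140 10.8; -0.1763 -0.0861 -0.0187 14.4; -0.2204 -0.1077 -0.0233 17.9
-0.0486 -0.0069 -0.0047 3.6; -0.0971 -0.0138 -0.0093 7.2; -0.1457 -0.0207 -0.0140 10.8
 ->  [0.5  0.12 0.3 ] 30.0
motB 288 c 427 -150 wh 28 67 ang 50.6 zmax 32
orange 205 c 345 -67 wh 28 52 ang 63.3 zmax 31
motB 190 c 431 -152 wh 28 61 ang 47.9 zmax 31
orange 160 c 345 -68 wh 29 50 ang 66.1 zmax 30
```

send_rows(
  deltas="-0.035 -0.034 -0.005 3.6; -0.071 -0.068 -0.01 7.2; -0.106 -0.102 -0.014 10.8; -0.141 -0.136 -0.019 14.4; -0.176 -0.17 -0.023 18",
)

```text
t: 2.0
eef_pos: [0.2887, 0.4491, 0.2627]
tool_rot: [0.0, 0.271, 0.962, 0.0]
contact_force: [0.6, -0.0, 0.6]
gripper_width: 1.001
grasp_force: 0.0
```

send_rows(
  deltas="-0.044 -0.022 -0.005 3.6; -0.088 -0.043 -0.01 7.2; -0.132 -0.065 -0.014 10.8; -0.176 -0.086 -0.019 14.4; -0.22 -0.108 -0.023 18",
)

```text
t: 2.5
eef_pos: [0.4204, 0.2425, 0.286]
tool_rot: [0.0, 0.418, 0.908, 0.001]
contact_force: [0.4, 0.6, 0.5]
gripper_width: 1.001
grasp_force: 0.0
```

send_rows(
  deltas="-0.049 -0.007 -0.005 3.6; -0.097 -0.014 -0.01 7.2; -0.146 -0.021 -0.014 10.8; -0.146 -0.021 -0.014 10.8",
)

```text
t: 2.9
eef_pos: [0.5019, 0.1126, 0.3005]
tool_rot: [0.002, 0.506, 0.862, 0.0]
contact_force: [0.0, -0.3, -0.7]
gripper_width: 0.999
grasp_force: 0.0
```

Run:
```python
from h import *
p=bot.read_camera('wrist');save(p,'w1.png');X=cloud(p);ok=p['depth']>0
np.savez('w1.npz',X=X,ok=ok,img=p['img'])
print('cam pos',np.round(np.linalg.inv(p['camera_from_world'])[:3,3],3),pose()[:2])
for q in ['tray_two','tray_three','motor_a_mid','omni_wheel_mid']:
    for r in bot.landmark_of(p,q)[:2]: print(q,round(r['confidence'],2),np.round(r['xyz'],3))
```

```text
cam pos [0.468 0.172 0.433] (array([0.50021773, 0.11620664, 0.29992309]), np.float64(29.454995808509956))
tray_two 0.71 [ 0.601  0.177 -0.001]
tray_three 0.94 [ 0.574 -0.17   0.001]
motor_a_mid 0.76 [0.441 0.005 0.019]
omni_wheel_mid 0.78 [0.428 0.137 0.011]
```

View pics/w1.png

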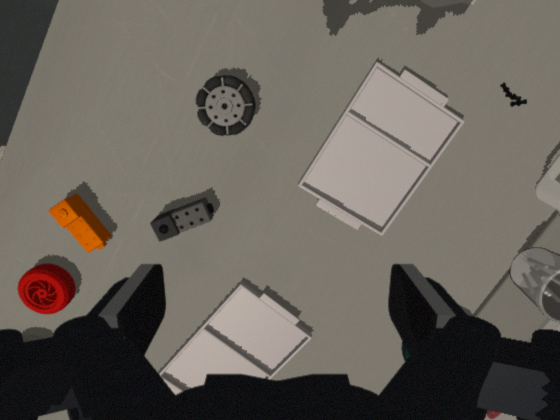

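Wrist view: tray_two's corners are about (377,61), (463,122), (382,234), (300,184), narrow bay at the top (+y). Motor A is at (183,218), the omni wheel at (226,106), orange and red look-alikes at the left.

```bash
cat >> h.py <<'E'
def onplane(p,u,v,z):
    I=np.linalg.inv(p['camera_from_world']);d=I[:3,:3]@np.array([(u-p['cx'])/p['fx'],-(v-p['cy'])/p['fy'],-1]);o=I[:3,3]
    return o+d*(z-o[2])/d[2]
E
python3 - <<'E'
from h import *
p=bot.read_camera('wrist');X=cloud(p);ok=p['depth']>0
C=np.array([onplane(p,u,v,.011) for u,v in [(377,61),(463,122),(382,234),(300,184)]]);print(np.round(C[:,:2],3),C.mean(0))
for i in range(4):
    d=C[(i+1)%4]-C[i];print(np.linalg.norm(d).round(3),np.degrees(np.arctan2(d[1],d[0])).round(1))
rect(X,ok,(.438,.0),.05,.018,.05,'motA');rect(X,ok,(.425,.137),.05,.012,.05,'omni')
plan([(.438,.001,.12,-40,.05),(.438,.001,.035,-40)])
E
```

```text
[[0.536 0.266]
 [0.652 0.261]
 [0.649 0.109]
 [0.534 0.112]] [0.59264997 0.18701345 0.011     ]
0.117 -2.4
0.152 -91.2
0.116 178.3
0.154 89.3
motA 1271 c 439 1 wh 65 26 ang 50.5 zmax 30
omni 2551 c 425 138 wh 61 61 ang 33.9 zmax 23
at [0.4979 0.1213 0.2991] yaw 30.0 tilt [ 0.001 -0.    -1.   ]
-0.0082 -0.0125 0.0199 7.8; -0.0165 -0.0249 0.0398 15.6; -0.0247 -0.0374 0.0597 23.3; -0.0329 -0.0498 0.0796 31.1; -0.0412 -0.0623 0.0995 38.9
-0.0142 -0.0045 0.0199 7.8; -0.0285 -0.0090 0.0398 15.6; -0.0427 -0.0136 0.0597 23.3; -0.0569 -0.0181 0.0796 31.1
 ->  [0.438 0.001 0.12 ] -40.0
0.0000 -0.0000 0.0425 -0.0; 0.0000 -0.0000 0.0850 -0.0
 ->  [0.438 0.001 0.035] -40.0
```

send_rows(
  deltas="-0.008 -0.012 0.02 7.8; -0.016 -0.025 0.04 15.6; -0.025 -0.037 0.06 23.4; -0.033 -0.05 0.08 31.2; -0.041 -0.062 0.1 39",
  claw=0.6,
  force=60,
)

```text
t: 3.7
eef_pos: [0.4646, 0.054, 0.1985]
tool_rot: [-0.0, 0.762, 0.647, 0.0]
contact_force: [0.2, 0.1, 0.1]
gripper_width: 0.601
grasp_force: 0.0
```

send_rows(
  deltas="-0.014 -0.005 0.02 7.8; -0.028 -0.009 0.04 15.6; -0.043 -0.014 0.06 23.4; -0.057 -0.018 0.08 31; -0.057 -0.018 0.08 31",
)

```text
t: 4.2
eef_pos: [0.4357, -0.0007, 0.1175]
tool_rot: [-0.0, 0.907, 0.421, -0.003]
contact_force: [-0.7, -0.1, 0.4]
gripper_width: 0.597
grasp_force: 0.0
```

Run:
```python
from h import *
Z=np.load('w1.npz');X=Z['X']
C=np.array([np.median(X[v-1:v+2,u-1:u+2].reshape(-1,3),0) for u,v in [(377,63),(461,122),(382,232),(302,184)]]);print(np.round(C,3),C.mean(0))
rect(X,Z['ok'],(.438,0),.05,.018,.05,'motA w1')
p=bot.read_camera('wrist');print([k for k in p]);X=cloud(p);ok=p['depth']>0;save(p,'w2.png')
rect(X,ok,(.438,.0),.045,.018,.04,'motA')
P,y,R=pose();print(P,y)
# fingers in tool frame
T=(X-P)@R; m=ok&(X[...,2]>.05)
for s in (-1,1):
    f=m&(s*T[...,1]>0.01)&(abs(T[...,0])<.03); print('tip z',np.percentile(T[f][:,2],[50,95,99]),'y',np.percentile(T[f][:,1],[1,50,99]))
```

```text
[[0.545 0.255 0.009]
 [0.659 0.249 0.009]
 [0.654 0.099 0.01 ]
 [0.542 0.103 0.009]] [0.59985859 0.17640791 0.00897422]
motA w1 1281 c 439 1 wh 65 26 ang 50.5 zmax 30
['img', 'depth', 'fx', 'fy', 'cx', 'cy', 'camera_from_world', 'shot']
motA 4100 c 439 1 wh 65 25 ang 50.1 zmax 30
[4.37370778e-01 2.32364930e-04 1.18689235e-01] -39.96498551039659
tip z [-0.05458456 -0.01353693  0.00015123] y [-0.05904928 -0.03947207 -0.01078243]
tip z [-0.05481368 -0.01353279  0.00034287] y [0.01078631 0.03983838 0.05907341]
```

View pics/w2.png

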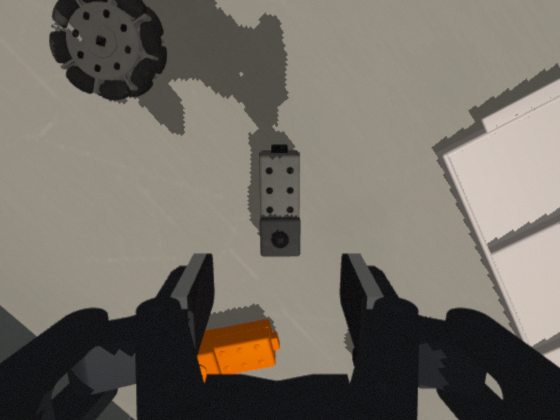

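Motor A is centred between the jaws at column 280 and aligned, with the orange block clear. Descend and grip.

Run:
```python
from h import *
plan([(.440,.002,.015,-40)])
```

```text
at [4.374e-01 2.000e-04 1.187e-01] yaw -40.0 tilt [-0.002 -0.002 -1.   ]
0.0010 0.0003 0.0346 0.0; 0.0020 0.0006 0.0691 0.0; 0.0030 0.0009 0.1037 0.0
 ->  [0.44  0.002 0.015] -40.0
```

send_rows(
  deltas="0.001 0 0.035 0; 0.002 0.0005 0.07 0; 0.003 0.001 0.095 0; 0.003 0.001 0.104 0; 0.003 0.001 0.104 0",
)

```text
t: 4.75
eef_pos: [0.4416, 0.0025, 0.0153]
tool_rot: [-0.0, 0.906, 0.423, -0.0]
contact_force: [0.5, -0.0, 0.3]
gripper_width: 0.598
grasp_force: 0.0
```

send_rows(
  deltas="0 0 0 0; 0 0 0 0; 0 0 0 0; 0 0 0 0; 0 0 0 0",
  claw=0,
)

```text
t: 5.25
eef_pos: [0.4422, 0.002, 0.0168]
tool_rot: [-0.0, 0.907, 0.422, 0.001]
contact_force: [-0.3, 1.4, 6.6]
gripper_width: 0.28
grasp_force: 58.9
```

Run:
```python
from h import *
a=np.radians(-2.);c=np.array([.600,.176]);R2=np.array([[np.cos(a),-np.sin(a)],[np.sin(a),np.cos(a)]])
t=c+R2@[0,.048];print(t,bot.get_obs()['gripper_width'])
plan([(.440,.002,.10,-40),(t[0],t[1],.10,-92),(t[0],t[1],.045,-92)])
```

```text
[0.60167518 0.22397076] 0.2798150841712653
at [0.4422 0.002  0.0168] yaw -40.1 tilt [ 0.003  0.001 -1.   ]
-0.0007 -0.0008 -0.0416 -0.0; -0.0015 -0.0017 -0.0832 -0.1
 ->  [0.44  0.002 0.1  ] -40.0
0.0391 -0.0027 0.0000 7.4; 0.0783 -0.0054 0.0000 14.9; 0.1174 -0.0081 0.0000 22.3; 0.1565 -0.0108 0.0000 29.7; 0.1957 -0.0134 0.0000 37.1
0.0296 -0.0258 0.0000 7.4; 0.0591 -0.0516 0.0000 14.9
 ->  [0.6017 0.224  0.1   ] -92.0
-0.0000 -0.0000 0.0275 -0.0; -0.0000 -0.0000 0.0550 -0.0
 ->  [0.6017 0.224  0.045 ] -92.0
```

send_rows(
  deltas="-0.001 -0.001 -0.03 0; -0.001 -0.001 -0.065 0; -0.001 -0.001 -0.1 0; -0.001 -0.001 -0.1 0",
)

```text
t: 5.65
eef_pos: [0.4426, 0.0018, 0.1195]
tool_rot: [0.0, 0.907, 0.422, 0.004]
contact_force: [1.1, -0.5, -1.7]
gripper_width: 0.279
grasp_force: 59.5
```

send_rows(
  deltas="0.039 -0.003 0 7.4; 0.078 -0.005 0 14.9; 0.117 -0.008 0 22.3; 0.156 -0.011 0 29.7; 0.196 -0.013 0 37.1",
)

```text
t: 6.15
eef_pos: [0.5566, 0.1614, 0.1156]
tool_rot: [-0.0, 0.994, 0.109, 0.0]
contact_force: [0.8, -0.4, -0.2]
gripper_width: 0.281
grasp_force: 59.6
```

send_rows(
  deltas="0.03 -0.026 0 7.4; 0.059 -0.052 0 14.9; 0.059 -0.052 0 14.9; 0.059 -0.052 0 14.9",
)

```text
t: 6.55
eef_pos: [0.602, 0.2243, 0.1149]
tool_rot: [0.0, 1.0, -0.017, -0.0]
contact_force: [0.3, -1.1, -0.9]
gripper_width: 0.273
grasp_force: 59.5
```

Run:
```python
from h import *
p=bot.read_camera('scene');X=cloud(p);ok=p['depth']>0;P,y,R=pose();print(P,y,bot.get_obs()['contact_force'])
m=ok&(np.hypot(X[...,0]-P[0],X[...,1]-P[1])<.07)&(X[...,2]>.03);print('lowest',P[2]-np.percentile(X[m][:,2],[0,1,3]))
u,v=np.round(proj(p,P)).astype(int);print(u,v)
cr=p['img'][v-60:v+45,u-70:u+70];a=cv2.cvtColor(cv2.resize(cr,None,fx=4,fy=4,interpolation=cv2.INTER_CUBIC),cv2.COLOR_RGB2BGR);cv2.imwrite('pics/s3.png',a)
w=bot.read_camera('wrist');save(w,'w3.png')
plan([(.6017,.224,.045,-92)])
```

```text
[0.60165401 0.22283888 0.11512523] -92.07490604002942 [-0.4304695  -0.80271856 -1.0819374 ]
lowest [ 0.01620013  0.00793083 -0.00622131]
242 153
at [0.6016 0.2221 0.1154] yaw -92.2 tilt [-0.001  0.    -1.   ]
0.0000 -0.0009 0.0352 -0.1; 0.0000 -0.0019 0.0704 -0.2
 ->  [0.6017 0.224  0.045 ] -92.0
```

View pics/s3.png

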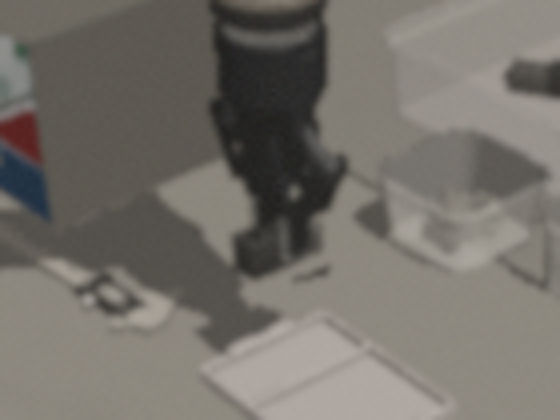

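View pics/w3.png

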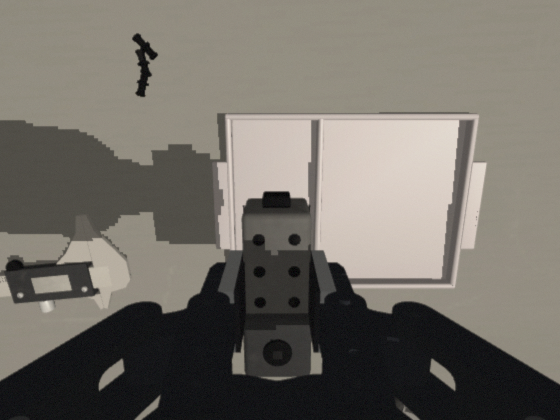

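The motor is held level, 278 columns in and parallel to the bay walls, above the narrow bay. Lower it.

send_rows(
  deltas="0 -0.001 0.035 0; 0 -0.002 0.065 0; 0 -0.002 0.085 0; 0 -0.002 0.091 0; 0 -0.002 0.091 0",
)

```text
t: 7.15
eef_pos: [0.6021, 0.2245, 0.0242]
tool_rot: [0.0, 1.0, -0.019, -0.0]
contact_force: [0.8, -0.6, -0.1]
gripper_width: 0.281
grasp_force: 59.5
```

send_rows(
  deltas="0 0 0.002 0; 0 0 0.004 0; 0 0 0.004 0",
)

```text
t: 7.45
eef_pos: [0.6027, 0.2255, 0.021]
tool_rot: [-0.0, 1.0, -0.019, 0.0]
contact_force: [-0.3, 0.4, -0.9]
gripper_width: 0.275
grasp_force: 59.5
```

send_rows(
  deltas="0 0 0.001 0; 0 0 0.001 0",
)

```text
t: 7.65
eef_pos: [0.6027, 0.2255, 0.0199]
tool_rot: [-0.0, 1.0, -0.019, 0.0]
contact_force: [0.0, 0.1, 3.8]
gripper_width: 0.272
grasp_force: 60.0
```

send_rows(
  deltas="0 0 0 0; 0 0 0 0; 0 0 0 0",
  claw=0.5,
)

```text
t: 7.95
eef_pos: [0.6023, 0.2253, 0.0192]
tool_rot: [0.0, 1.0, -0.019, -0.0]
contact_force: [0.3, -0.7, 0.4]
gripper_width: 0.501
grasp_force: 0.0
```

send_rows(
  deltas="0 0 -0.03 0; 0 0 -0.07 0; 0 0 -0.12 0; 0 0 -0.17 0; 0 0 -0.2 0",
)

```text
t: 8.45
eef_pos: [0.6036, 0.225, 0.2232]
tool_rot: [-0.001, 1.0, -0.019, 0.002]
contact_force: [0.0, 0.9, -0.3]
gripper_width: 0.5
grasp_force: 0.0
```

Run:
```python
from h import *
p=bot.read_camera('wrist');save(p,'w4.png');X=cloud(p);ok=p['depth']>0
rect(X,ok,(.602,.224),.055,.02,.06,'motor placed')
p=bot.read_camera('scene');X=cloud(p);ok=p['depth']>0
rect(X,ok,(.345,-.274),.05,.010,.05,'tyre')
plan([(.45,-.15,.20,-80),(.346,-.273,.12,-20)],.05)
```

```text
motor placed 2047 c 600 225 wh 25 65 ang 88.3 zmax 33
tyre 670 c 345 -275 wh 60 61 ang 48.6 zmax 27
at [0.605  0.2254 0.2243] yaw -92.2 tilt [ 0.007 -0.004 -1.   ]
-0.0156 0.0423 0.0027 -1.4; -0.0313 0.0847 0.0054 -2.7; -0.0469 0.1270 0.0081 -4.1; -0.0625 0.1693 0.0108 -5.4; -0.0782 0.2117 0.0135 -6.8
-0.0205 0.0402 0.0027 -1.4; -0.0410 0.0804 0.0054 -2.7; -0.0615 0.1206 0.0081 -4.1; -0.0820 0.1608 0.0108 -5.4
 ->  [ 0.45 -0.15  0.2 ] -80.0
-0.0155 0.0129 0.0100 -7.5; -0.0309 0.0258 0.0200 -15.0; -0.0464 0.0387 0.0300 -22.5; -0.0619 0.0515 0.0400 -30.0; -0.0774 0.0644 0.0500 -37.5
-0.0201 0.0008 0.0100 -7.5; -0.0402 0.0016 0.0200 -15.0; -0.0604 0.0024 0.0300 -22.5
 ->  [ 0.346 -0.273  0.12 ] -20.0
```

View pics/w4.png

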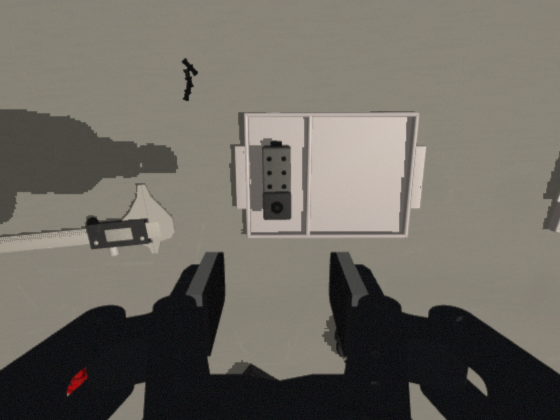

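Motor A lies flat, centred in the narrow bay (277,180). Next, the tyre wheel.

send_rows(
  deltas="-0.016 0.042 0.003 -1.4; -0.031 0.085 0.005 -2.7; -0.047 0.127 0.008 -4.1; -0.063 0.169 0.011 -5.4; -0.078 0.212 0.013 -6.8",
  claw=1,
)

```text
t: 9.05
eef_pos: [0.5149, 0.0151, 0.2054]
tool_rot: [0.0, 0.999, 0.041, -0.001]
contact_force: [0.4, -0.9, 0.2]
gripper_width: 0.997
grasp_force: 0.0
```

send_rows(
  deltas="-0.021 0.04 0.003 -1.4; -0.041 0.08 0.005 -2.7; -0.062 0.121 0.008 -4.1; -0.082 0.161 0.011 -5.4",
)

```text
t: 9.45
eef_pos: [0.4464, -0.152, 0.1947]
tool_rot: [-0.0, 0.996, 0.088, -0.0]
contact_force: [0.7, 0.0, 0.2]
gripper_width: 0.999
grasp_force: 0.0
```

send_rows(
  deltas="-0.016 0.013 0.01 -7.5; -0.031 0.026 0.02 -15; -0.046 0.039 0.03 -22.5; -0.062 0.052 0.04 -30; -0.077 0.064 0.05 -37.5",
)

```text
t: 9.95
eef_pos: [0.382, -0.2275, 0.1444]
tool_rot: [-0.0, 0.914, 0.406, -0.0]
contact_force: [0.1, 0.5, 0.9]
gripper_width: 1.004
grasp_force: 0.0
```

send_rows(
  deltas="-0.02 0.001 0.01 -7.5; -0.04 0.002 0.02 -15; -0.06 0.002 0.03 -22.5; -0.06 0.002 0.03 -22.5",
)

```text
t: 10.35
eef_pos: [0.341, -0.2739, 0.114]
tool_rot: [-0.001, 0.819, 0.573, -0.001]
contact_force: [-0.3, -0.4, -0.7]
gripper_width: 1.001
grasp_force: 0.0
```

Run:
```python
from h import *
p=bot.read_camera('wrist');X=cloud(p);ok=p['depth']>0;save(p,'w5.png')
rect(X,ok,(.346,-.274),.05,.010,.04,'tyre')
for r in bot.landmark_of(p,'tyre_wheel_mid')[:2]: print(r['confidence'],np.round(r['xyz'],4))
plan([(.346,-.274,.016,-20)])
```

```text
tyre 6444 c 347 -273 wh 62 62 ang 3.9 zmax 23
0.85 [ 0.3311 -0.1664  0.0107]
0.71 [ 0.3468 -0.2702  0.0122]
at [ 0.3437 -0.2727  0.1149] yaw -20.2 tilt [ 0.    -0.001 -1.   ]
-0.0001 0.0009 0.0330 -0.1; -0.0003 0.0017 0.0660 -0.1; -0.0004 0.0026 0.0989 -0.2
 ->  [ 0.346 -0.274  0.016] -20.0
```

send_rows(
  deltas="0 0.001 0.035 0; 0 0.002 0.07 0; 0 0.003 0.098 0; 0 0.003 0.108 0; 0 0.003 0.108 0",
)

```text
t: 10.95
eef_pos: [0.347, -0.273, 0.0066]
tool_rot: [-0.001, 0.819, 0.574, -0.0]
contact_force: [-0.3, 0.2, 0.5]
gripper_width: 0.999
grasp_force: 0.0
```

send_rows(
  deltas="0 0 0 0; 0 0 0 0; 0 0 0 0; 0 0 0 0",
  claw=0,
)

```text
t: 11.35
eef_pos: [0.348, -0.2741, 0.009]
tool_rot: [0.001, 0.819, 0.574, 0.001]
contact_force: [-1.2, 1.8, 8.8]
gripper_width: 0.712
grasp_force: 62.8
```

Run:
```python
from h import *
plan([(.347,-.273,.14,-20),(.599,.147,.14,-2)],.05)
```

```text
at [ 0.348  -0.2741  0.009 ] yaw -19.9 tilt [ 0.     0.003 -1.   ]
0.0002 -0.0004 -0.0437 0.0; 0.0005 -0.0009 -0.0873 0.0; 0.0007 -0.0013 -0.1310 0.1
 ->  [ 0.347 -0.273  0.14 ] -20.0
0.0481 0.0093 0.0000 -1.8; 0.0962 0.0186 0.0000 -3.6; 0.1443 0.0279 0.0000 -5.4; 0.1923 0.0373 0.0000 -7.2; 0.2404 0.0466 0.0000 -9.0
0.0460 0.0167 0.0000 -1.8; 0.0921 0.0334 0.0000 -3.6; 0.1381 0.0502 0.0000 -5.4; 0.1841 0.0669 0.0000 -7.2; 0.2302 0.0836 0.0000 -9.0
 ->  [0.599 0.147 0.14 ] -2.0
```

send_rows(
  deltas="0 0 -0.03 0; 0 0 -0.075 0; 0 0 -0.115 0; 0 0 -0.13 0",
)

```text
t: 11.75
eef_pos: [0.3485, -0.2749, 0.1413]
tool_rot: [0.002, 0.819, 0.574, 0.002]
contact_force: [0.7, 0.9, -0.2]
gripper_width: 0.716
grasp_force: 65.5
```

send_rows(
  deltas="0.048 0.009 0 -1.8; 0.096 0.019 0 -3.6; 0.144 0.028 0 -5.4; 0.192 0.037 0 -7.2; 0.24 0.047 0 -9",
)

```text
t: 12.25
eef_pos: [0.474, -0.0622, 0.1387]
tool_rot: [0.0, 0.771, 0.637, 0.001]
contact_force: [0.8, -1.0, -0.2]
gripper_width: 0.716
grasp_force: 65.6
```

send_rows(
  deltas="0.046 0.017 0 -1.8; 0.092 0.033 0 -3.6; 0.138 0.05 0 -5.4; 0.184 0.067 0 -7.2; 0.23 0.083 0 -9",
)

```text
t: 12.75
eef_pos: [0.5992, 0.148, 0.1389]
tool_rot: [0.0, 0.719, 0.695, 0.001]
contact_force: [1.1, -0.3, -0.4]
gripper_width: 0.712
grasp_force: 65.7
```

Run:
```python
from h import *
bot.read_camera('wrist');print(bot.get_obs()['gripper_width'])
plan([(.599,.147,.017,-2)])
```

```text
0.7174563396463249
at [0.6025 0.1583 0.1389] yaw -1.2 tilt [ 0.006  0.006 -1.   ]
-0.0038 -0.0011 0.0406 0.3; -0.0076 -0.0022 0.0813 0.5; -0.0114 -0.0033 0.1219 0.8
 ->  [0.599 0.147 0.017] -2.0
```

send_rows(
  deltas="0 0 0 0; 0 0 0.02 0; 0 0 0.04 0; 0 0 0.06 0; 0 0 0.06 0",
)

```text
t: 13.3
eef_pos: [0.596, 0.1442, 0.076]
tool_rot: [-0.001, 0.72, 0.694, -0.002]
contact_force: [0.2, -0.2, -0.6]
gripper_width: 0.715
grasp_force: 65.7
```

Run:
```python
from h import *
plan([(.599,.147,.016,-2)])
```

```text
at [0.596  0.1442 0.076 ] yaw -2.0 tilt [-0.002 -0.004 -1.   ]
0.0014 0.0015 0.0300 -0.0; 0.0029 0.0029 0.0600 -0.0
 ->  [0.599 0.147 0.016] -2.0
```

send_rows(
  deltas="0 0 0.02 0; 0 0 0.04 0; 0 0 0.055 0; 0 0 0.06 0; 0 0 0.062 0",
)

```text
t: 13.8
eef_pos: [0.5982, 0.1455, 0.0156]
tool_rot: [0.0, 0.719, 0.695, -0.0]
contact_force: [0.4, 0.3, -0.5]
gripper_width: 0.714
grasp_force: 65.7
```

send_rows(
  deltas="0 0 0.002 0; 0 0 0.002 0",
)

```text
t: 14.0
eef_pos: [0.5986, 0.1458, 0.0139]
tool_rot: [0.0, 0.719, 0.695, 0.0]
contact_force: [-0.9, 0.5, -0.8]
gripper_width: 0.714
grasp_force: 65.7
```

send_rows(
  deltas="0 0 0.002 0; 0 0 0.002 0",
)

```text
t: 14.2
eef_pos: [0.5988, 0.1459, 0.0122]
tool_rot: [0.0, 0.719, 0.695, 0.001]
contact_force: [-1.1, -0.3, 4.3]
gripper_width: 0.714
grasp_force: 66.1
```

send_rows(
  deltas="0 0 0 0; 0 0 0 0; 0 0 0 0",
  claw=0.86,
)

```text
t: 14.5
eef_pos: [0.5981, 0.1458, 0.0112]
tool_rot: [-0.0, 0.719, 0.695, -0.0]
contact_force: [0.9, 0.1, -0.1]
gripper_width: 0.859
grasp_force: 0.0
```

send_rows(
  deltas="0 0 -0.02 0; 0 0 -0.06 0; 0 0 -0.1 0; 0 0 -0.14 0; 0 0 -0.18 0",
)

```text
t: 15.0
eef_pos: [0.5979, 0.1456, 0.1928]
tool_rot: [-0.0, 0.719, 0.695, -0.0]
contact_force: [0.6, 0.5, 0.8]
gripper_width: 0.86
grasp_force: 0.0
```

Run:
```python
from h import *
p=bot.read_camera('wrist');save(p,'w6.png');X=cloud(p);ok=p['depth']>0
rect(X,ok,(.599,.146),.045,.015,.06,'tyre placed');rect(X,ok,(.602,.224),.04,.015,.06,'motor')
plan([(.428,-.151,.13,-130),],.05)
plan([(.428,-.151,.13,50),],.05)
```

```text
tyre placed 3646 c 599 146 wh 62 62 ang 25.5 zmax 26
motor 3047 c 602 225 wh 25 69 ang 88.0 zmax 33
at [0.6016 0.146  0.1996] yaw -2.0 tilt [ 0.004  0.009 -1.   ]
-0.0178 -0.0096 0.0041 7.5; -0.0356 -0.0192 0.0082 15.1; -0.0534 -0.0288 0.0123 22.6; -0.0713 -0.0384 0.0164 30.1; -0.0891 -0.0480 0.0205 37.6
-0.0200 0.0033 0.0041 7.5; -0.0399 0.0066 0.0082 15.1; -0.0599 0.0098 0.0123 22.6; -0.0799 0.0131 0.0164 30.1; -0.0998 0.0164 0.0205 37.6
-0.0138 0.0148 0.0041 7.5; -0.0276 0.0296 0.0082 15.1; -0.0414 0.0444 0.0123 22.6; -0.0552 0.0592 0.0164 30.1; -0.0690 0.0740 0.0205 37.6
-0.0019 0.0201 0.0041 7.5; -0.0038 0.0403 0.0082 15.1
 ->  [ 0.428 -0.151  0.13 ] -130.0
at [0.6016 0.146  0.1996] yaw -2.0 tilt [ 0.004  0.009 -1.   ]
-0.0379 -0.0204 0.0087 -6.5; -0.0757 -0.0408 0.0174 -13.0; -0.1136 -0.0612 0.0261 -19.5; -0.1514 -0.0816 0.0348 -26.0; -0.1893 -0.1020 0.0435 -32.5
-0.0210 -0.0375 0.0087 -6.5; -0.0419 -0.0751 0.0174 -13.0; -0.0629 -0.1126 0.0261 -19.5
 ->  [ 0.428 -0.151  0.13 ] 50.0
```

send_rows(
  deltas="-0.018 -0.01 0.004 7.5; -0.036 -0.019 0.008 15; -0.053 -0.029 0.012 22.6; -0.071 -0.038 0.016 30; -0.089 -0.048 0.02 37.6",
  claw=0.6,
)

```text
t: 15.55
eef_pos: [0.5467, 0.0578, 0.171]
tool_rot: [-0.0, 0.906, 0.424, 0.0]
contact_force: [-1.4, -0.0, 0.2]
gripper_width: 0.593
grasp_force: 0.0
```

send_rows(
  deltas="-0.02 0.003 0.004 7.5; -0.04 0.007 0.008 15; -0.06 0.01 0.012 22.6; -0.08 0.013 0.016 30; -0.1 0.016 0.02 37.6",
)

```text
t: 16.05
eef_pos: [0.4953, -0.0295, 0.151]
tool_rot: [-0.0, 0.994, 0.109, 0.0]
contact_force: [0.6, -0.2, -0.4]
gripper_width: 0.604
grasp_force: 0.0
```

send_rows(
  deltas="-0.014 0.015 0.004 7.5; -0.028 0.03 0.008 15; -0.041 0.044 0.012 22.6; -0.055 0.059 0.016 30; -0.069 0.074 0.02 37.6",
)

```text
t: 16.55
eef_pos: [0.4446, -0.1169, 0.1311]
tool_rot: [-0.0, 0.976, -0.217, 0.0]
contact_force: [0.5, -0.5, -0.3]
gripper_width: 0.6
grasp_force: 0.0
```

send_rows(
  deltas="-0.002 0.02 0.004 7.5; -0.004 0.04 0.008 15; -0.004 0.04 0.008 15; -0.004 0.04 0.008 15; -0.004 0.04 0.008 15",
)

```text
t: 17.05
eef_pos: [0.4253, -0.1503, 0.1233]
tool_rot: [-0.0, 0.941, -0.338, 0.0]
contact_force: [-0.3, -0.6, 0.5]
gripper_width: 0.6
grasp_force: 0.0
```

Run:
```python
from h import *
p=bot.read_camera('wrist');X=cloud(p);ok=p['depth']>0;save(p,'w7.png');np.savez('w7.npz',X=X,ok=ok)
rect(X,ok,(.428,-.151),.045,.016,.04,'motB')
plan([(.428,-.151,.015,-130)])
```

```text
motB 3850 c 430 -151 wh 25 68 ang 49.4 zmax 30
at [ 0.4254 -0.1502  0.1234] yaw -129.6 tilt [ 0.    -0.001 -1.   ]
0.0008 -0.0003 0.0361 0.1; 0.0017 -0.0007 0.0722 0.3; 0.0025 -0.0010 0.1084 0.4
 ->  [ 0.428 -0.151  0.015] -130.0
```

View pics/w7.png

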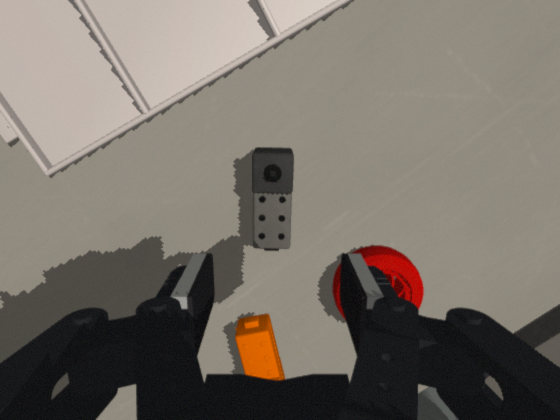

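Motor B is at (272,200), about 2 mm to the left of the jaw line. Red and orange look-alikes are clear of the finger paths.

send_rows(
  deltas="0.001 -0.001 0.035 0.5; 0.002 -0.002 0.07 1; 0.004 -0.002 0.1 1; 0.004 -0.002 0.108 1; 0.004 -0.002 0.108 1",
)

```text
t: 17.6
eef_pos: [0.4288, -0.1517, 0.0149]
tool_rot: [0.0, 0.938, -0.348, -0.001]
contact_force: [1.0, 0.2, 0.3]
gripper_width: 0.599
grasp_force: 0.0
```

send_rows(
  deltas="0 0 0 0; 0 0 0 0; 0 0 0 0; 0 0 0 0; 0 0 0 0",
  claw=0,
)

```text
t: 18.1
eef_pos: [0.4301, -0.1521, 0.0167]
tool_rot: [-0.0, 0.938, -0.348, 0.001]
contact_force: [-1.1, -0.6, 4.2]
gripper_width: 0.281
grasp_force: 59.0
```

Run:
```python
from h import *
# go up over tray approach, at staging place in front of bay
plan([(.43,-.151,.15,-130.6),(.50,-.20,.20,-101)],.05)
```

```text
at [ 0.4301 -0.1521  0.0167] yaw -130.7 tilt [ 0.002 -0.002 -1.   ]
-0.0003 -0.0002 -0.0444 -0.0; -0.0005 -0.0005 -0.0889 -0.1; -0.0008 -0.0007 -0.1333 -0.1
 ->  [ 0.43  -0.151  0.15 ] -130.6
0.0213 -0.0021 -0.0125 -7.4; 0.0425 -0.0042 -0.0250 -14.8; 0.0638 -0.0063 -0.0375 -22.2; 0.0850 -0.0083 -0.0500 -29.6
 ->  [ 0.5 -0.2  0.2] -101.0
```

send_rows(
  deltas="0 0 -0.03 0; 0 0 -0.07 0; 0 0 -0.11 0; 0 0 -0.133 0",
)

```text
t: 18.5
eef_pos: [0.4298, -0.1525, 0.1514]
tool_rot: [-0.001, 0.937, -0.348, 0.002]
contact_force: [1.1, 1.0, -1.3]
gripper_width: 0.281
grasp_force: 59.3
```

send_rows(
  deltas="0.021 -0.002 -0.013 -7.4; 0.043 -0.004 -0.025 -14.8; 0.064 -0.006 -0.038 -22.2; 0.085 -0.008 -0.05 -29.6; 0.085 -0.008 -0.05 -29.6",
)

```text
t: 19.0
eef_pos: [0.5014, -0.2035, 0.2013]
tool_rot: [0.001, 0.995, -0.096, 0.003]
contact_force: [-0.4, -0.1, -0.2]
gripper_width: 0.281
grasp_force: 59.3
```

send_rows(
  deltas="0 0 0 0; 0 0 0 0; 0 0 0 0",
)

```text
t: 19.3
eef_pos: [0.4977, -0.2006, 0.1978]
tool_rot: [-0.0, 0.995, -0.097, -0.001]
contact_force: [0.1, -0.5, -0.6]
gripper_width: 0.275
grasp_force: 59.3
```

Run:
```python
from h import *
p=bot.read_camera('wrist');X=cloud(p);ok=p['depth']>0;save(p,'w8.png');np.savez('w8.npz',X=X,ok=ok)
for r in bot.landmark_of(p,'tray_three')[:2]: print(r['confidence'],np.round(r['xyz'],4))
print(pose()[:2],bot.get_obs()['gripper_width'])
```

```text
0.77 [ 0.5753 -0.172   0.0036]
0.38 [ 0.4955 -0.1983  0.1967]
(array([ 0.49803639, -0.20082224,  0.19786993]), np.float64(-101.15194464351129)) 0.279210433034162
```

View pics/w8.png

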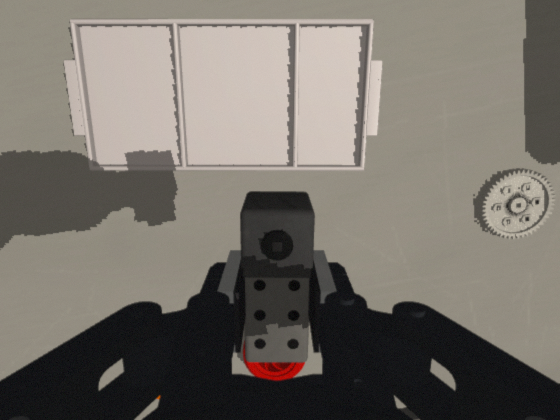

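Tray_three is fully seen, with corners (72,21), (372,21), (364,168), (91,168) and the narrow bay at the right (330,95). Motor B is held straight.

Run:
```python
from h import *
X=np.load('w8.npz')['X']
C=np.array([np.median(X[v-1:v+2,u-1:u+2].reshape(-1,3),0) for u,v in [(74,23),(371,23),(362,166),(92,166)]]);print(np.round(C,3),C.mean(0))
for i in range(4):
    d=C[(i+1)%4]-C[i];print(np.linalg.norm(d).round(3),np.degrees(np.arctan2(d[1],d[0])).round(1))
d=C[0]+C[3]-C[1]-C[2];yaw=np.degrees(np.arctan2(d[1],d[0]))-90;print('yaw',yaw)
a=np.radians(yaw);R2=np.array([[np.cos(a),-np.sin(a)],[np.sin(a),np.cos(a)]])
T={n:C.mean(0)[:2]+R2@[0,o] for n,o in [('m',-.088),('w',-.011),('b',.077)]};print(T)
plan([(*T['m'],.10,yaw-90),(*T['m'],.03,yaw-90)])
```

```text
[[ 0.652 -0.07   0.009]
 [ 0.606 -0.297  0.01 ]
 [ 0.496 -0.276  0.009]
 [ 0.541 -0.047  0.009]] [ 0.57377885 -0.17269617  0.00921428]
0.232 -101.2
0.112 168.9
0.233 78.9
0.113 -11.6
yaw -11.185996008546908
{'m': array([ 0.55670733, -0.2590244 ]), 'w': array([ 0.57164491, -0.1834872 ]), 'b': array([ 0.58871644, -0.09715897])}
at [ 0.498  -0.2008  0.1979] yaw -101.2 tilt [-0.001 -0.    -1.   ]
0.0229 0.0153 0.0326 0.0; 0.0459 0.0305 0.0652 0.0; 0.0688 0.0458 0.0979 0.0
 ->  [ 0.5567 -0.259   0.1   ] -101.2
0.0000 0.0000 0.0350 -0.0; 0.0000 0.0000 0.0700 -0.0
 ->  [ 0.5567 -0.259   0.03  ] -101.2
```

send_rows(
  deltas="0.023 0.015 0.033 0; 0.046 0.031 0.065 0; 0.069 0.046 0.098 0; 0.069 0.046 0.098 0; 0.069 0.046 0.098 0",
)

```text
t: 19.9
eef_pos: [0.5565, -0.2601, 0.0993]
tool_rot: [0.0, 0.995, -0.098, -0.001]
contact_force: [-0.8, -0.6, 0.2]
gripper_width: 0.28
grasp_force: 59.3
```

send_rows(
  deltas="0 0 0.03 0; 0 0 0.055 0; 0 0 0.072 0; 0 0 0.074 0; 0 0 0.074 0",
)

```text
t: 20.4
eef_pos: [0.5577, -0.2598, 0.0271]
tool_rot: [0.0, 0.995, -0.097, 0.0]
contact_force: [-0.0, 0.2, 0.4]
gripper_width: 0.281
grasp_force: 59.3
```

send_rows(
  deltas="0 0 0.003 0; 0 0 0.005 0; 0 0 0.006 0; 0 0 0.007 0; 0 0 0.007 0",
)

```text
t: 20.9
eef_pos: [0.5577, -0.26, 0.0198]
tool_rot: [-0.0, 0.995, -0.097, 0.0]
contact_force: [-0.2, 1.4, 4.2]
gripper_width: 0.277
grasp_force: 59.9
```

send_rows(
  deltas="0 0 0 0; 0 0 0 0; 0 0 0 0",
  claw=0.5,
)

```text
t: 21.2
eef_pos: [0.5575, -0.2599, 0.0192]
tool_rot: [0.0, 0.995, -0.097, -0.0]
contact_force: [-0.3, -0.4, 0.3]
gripper_width: 0.5
grasp_force: 0.0
```

send_rows(
  deltas="0 0 -0.03 0; 0 0 -0.07 0; 0 0 -0.12 0; 0 0 -0.16 0; 0 0 -0.18 0",
)

```text
t: 21.7
eef_pos: [0.5585, -0.2611, 0.203]
tool_rot: [0.001, 0.995, -0.097, 0.002]
contact_force: [-0.0, -0.2, -0.1]
gripper_width: 0.496
grasp_force: 0.0
```

Run:
```python
from h import *
p=bot.read_camera('wrist');X=cloud(p);ok=p['depth']>0
rect(X,ok,(.557,-.259),.042,.015,.06,'motB placed')
plan([(.50,-.05,.20,-80),(.425,.138,.13,-11.2)],.05)
```

```text
motB placed 2285 c 556 -260 wh 25 68 ang 78.2 zmax 33
at [ 0.5594 -0.2617  0.2049] yaw -101.2 tilt [ 0.007  0.001 -1.   ]
-0.0199 -0.0392 0.0010 -4.2; -0.0397 -0.0785 0.0020 -8.5; -0.0596 -0.1177 0.0030 -12.7; -0.0794 -0.1569 0.0039 -16.9; -0.0993 -0.1962 0.0049 -21.2
 ->  [ 0.5  -0.05  0.2 ] -80.0
-0.0046 -0.0220 0.0078 -7.6; -0.0092 -0.0440 0.0156 -15.3; -0.0137 -0.0661 0.0233 -22.9; -0.0183 -0.0881 0.0311 -30.6; -0.0229 -0.1101 0.0389 -38.2
0.0100 -0.0201 0.0078 -7.6; 0.0201 -0.0403 0.0156 -15.3; 0.0301 -0.0604 0.0233 -22.9; 0.0401 -0.0805 0.0311 -30.6
 ->  [0.425 0.138 0.13 ] -11.2
```

send_rows(
  deltas="-0.02 -0.039 0.001 -4.2; -0.04 -0.079 0.002 -8.5; -0.06 -0.118 0.003 -12.7; -0.079 -0.157 0.004 -17; -0.099 -0.196 0.005 -21.2",
  claw=1,
)

```text
t: 22.25
eef_pos: [0.4974, -0.0469, 0.194]
tool_rot: [-0.0, 0.996, 0.089, -0.0]
contact_force: [0.4, 0.6, 1.1]
gripper_width: 0.999
grasp_force: 0.0
```

send_rows(
  deltas="-0.005 -0.022 0.008 -7.6; -0.009 -0.044 0.016 -15.3; -0.014 -0.066 0.023 -22.9; -0.018 -0.088 0.031 -30.6; -0.023 -0.11 0.039 -38.2",
)

```text
t: 22.75
eef_pos: [0.4559, 0.0567, 0.155]
tool_rot: [-0.0, 0.911, 0.411, 0.0]
contact_force: [0.4, -0.1, -0.1]
gripper_width: 0.998
grasp_force: 0.0
```

send_rows(
  deltas="0.01 -0.02 0.008 -7.6; 0.02 -0.04 0.016 -15.3; 0.03 -0.06 0.023 -22.9; 0.04 -0.081 0.031 -30.6; 0.04 -0.081 0.031 -30.6",
)

```text
t: 23.25
eef_pos: [0.4208, 0.1419, 0.1233]
tool_rot: [-0.001, 0.77, 0.638, -0.001]
contact_force: [-0.6, -0.6, 0.3]
gripper_width: 0.999
grasp_force: 0.0
```

send_rows(
  deltas="0 0 0 0; 0 0 0 0",
)

```text
t: 23.45
eef_pos: [0.423, 0.1388, 0.1245]
tool_rot: [0.0, 0.773, 0.634, 0.0]
contact_force: [0.1, -0.1, -0.6]
gripper_width: 0.997
grasp_force: 0.0
```

Run:
```python
from h import *
p=bot.read_camera('wrist');X=cloud(p);ok=p['depth']>0;save(p,'w9.png')
rect(X,ok,(.425,.138),.045,.008,.04,'omni')
for r in bot.landmark_of(p,'omni_wheel_mid')[:2]: print(r['confidence'],np.round(r['xyz'],4))
plan([(.426,.138,.006,-11.2)])
```

```text
omni 6600 c 425 139 wh 62 62 ang 33.9 zmax 23
0.57 [0.429  0.1374 0.0113]
at [0.423  0.1388 0.1245] yaw -11.3 tilt [ 0.     0.001 -1.   ]
-0.0001 0.0010 0.0395 -0.0; -0.0001 0.0020 0.0790 -0.1; -0.0002 0.0031 0.1185 -0.1
 ->  [0.426 0.138 0.006] -11.2
```

View pics/w9.png

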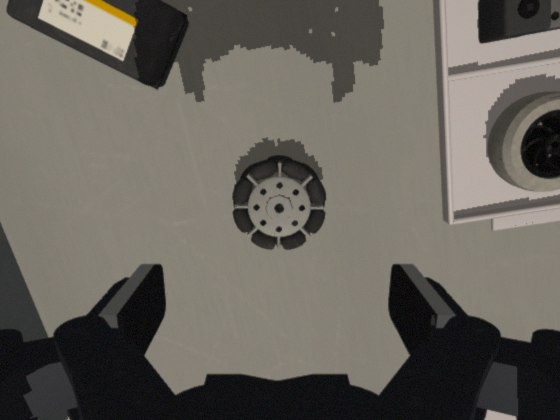

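Omni wheel at (279,205), centred. The pads will each straddle two rollers.

send_rows(
  deltas="0 0.001 0.035 0; 0 0.002 0.075 0; 0 0.003 0.108 0; 0 0.003 0.118 0; 0 0.003 0.118 0",
)

```text
t: 24.05
eef_pos: [0.4251, 0.138, 0.0056]
tool_rot: [-0.0, 0.773, 0.635, -0.001]
contact_force: [-0.5, -0.2, 0.1]
gripper_width: 0.999
grasp_force: 0.0
```

send_rows(
  deltas="0 0 0 0; 0 0 0 0; 0 0 0 0; 0 0 0 0; 0 0 0 0",
  claw=0,
)

```text
t: 24.55
eef_pos: [0.4265, 0.1393, 0.0082]
tool_rot: [0.0, 0.773, 0.635, 0.002]
contact_force: [-1.7, -1.8, 8.5]
gripper_width: 0.711
grasp_force: 63.0
```

Run:
```python
from h import *
plan([(.426,.138,.14,-11.2),(.5716,-.1835,.14,-11.2)],.05)
```

```text
at [0.4265 0.1393 0.0082] yaw -11.2 tilt [ 0.002  0.002 -1.   ]
-0.0005 -0.0001 -0.0439 0.0; -0.0009 -0.0002 -0.0879 0.0; -0.0014 -0.0003 -0.1318 0.0
 ->  [0.426 0.138 0.14 ] -11.2
-0.0359 0.0257 0.0000 -0.0; -0.0718 0.0513 0.0000 -0.0; -0.1077 0.0770 0.0000 -0.0; -0.1435 0.1026 0.0000 -0.0; -0.1794 0.1283 0.0000 -0.0
-0.0359 0.0257 0.0000 -0.0; -0.0718 0.0513 0.0000 -0.0; -0.1077 0.0770 0.0000 -0.0
 ->  [ 0.5716 -0.1835  0.14  ] -11.2
```

send_rows(
  deltas="0 0 -0.03 0; 0 0 -0.075 0; 0 0 -0.115 0; 0 0 -0.13 0",
)

```text
t: 24.95
eef_pos: [0.4274, 0.1398, 0.1406]
tool_rot: [0.0, 0.773, 0.635, 0.004]
contact_force: [0.4, 0.1, -1.1]
gripper_width: 0.711
grasp_force: 65.5
```

send_rows(
  deltas="-0.036 0.026 0 0; -0.072 0.051 0 0; -0.108 0.077 0 0; -0.144 0.103 0 0; -0.179 0.128 0 0",
)

```text
t: 25.45
eef_pos: [0.5174, -0.0628, 0.1379]
tool_rot: [0.0, 0.772, 0.635, 0.001]
contact_force: [0.5, 0.8, -0.1]
gripper_width: 0.714
grasp_force: 65.5
```

send_rows(
  deltas="-0.036 0.026 0 0; -0.072 0.051 0 0; -0.108 0.077 0 0; -0.108 0.077 0 0; -0.108 0.077 0 0",
)

```text
t: 25.95
eef_pos: [0.5712, -0.1834, 0.1375]
tool_rot: [0.001, 0.773, 0.634, 0.0]
contact_force: [0.1, 0.1, -0.6]
gripper_width: 0.715
grasp_force: 65.6
```

send_rows(
  deltas="0 0 0 0; 0 0 0.02 0; 0 0 0.04 0; 0 0 0.06 0; 0 0 0.06 0",
)

```text
t: 26.45
eef_pos: [0.5694, -0.1793, 0.0744]
tool_rot: [-0.002, 0.772, 0.636, -0.001]
contact_force: [-0.3, 0.3, -0.1]
gripper_width: 0.715
grasp_force: 65.6
```

Run:
```python
from h import *
p=bot.read_camera('wrist');save(p,'w10.png')
plan([(.5716,-.1835,.0115,-11.2)])
```

```text
at [ 0.5703 -0.1802  0.0758] yaw -11.0 tilt [ 0.001 -0.003 -1.   ]
-0.0015 0.0010 0.0322 0.1; -0.0030 0.0019 0.0643 0.2
 ->  [ 0.5716 -0.1835  0.0115] -11.2
```

View pics/w10.png

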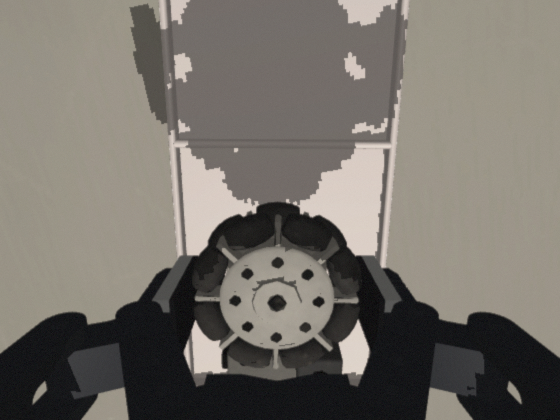

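Omni wheel held level at (277,302) between the tray walls (190 and 375). Lower it.

send_rows(
  deltas="0 0.001 0.02 0; -0.001 0.001 0.04 0; -0.001 0.001 0.055 0; -0.001 0.001 0.06 0; -0.001 0.001 0.061 0",
)

```text
t: 27.0
eef_pos: [0.572, -0.183, 0.0154]
tool_rot: [-0.0, 0.772, 0.635, -0.0]
contact_force: [0.4, -0.5, -0.1]
gripper_width: 0.716
grasp_force: 65.6
```

send_rows(
  deltas="0 0 0.001 0; 0 0 0.002 0; 0 0 0.002 0",
)

```text
t: 27.3
eef_pos: [0.5723, -0.1834, 0.0138]
tool_rot: [0.0, 0.772, 0.635, 0.0]
contact_force: [-0.2, 0.5, -0.0]
gripper_width: 0.718
grasp_force: 65.6
```

send_rows(
  deltas="0 0 0.001 0; 0 0 0.0025 0; 0 0 0.0025 0",
)

```text
t: 27.6
eef_pos: [0.5722, -0.1834, 0.0113]
tool_rot: [0.0, 0.772, 0.635, 0.0]
contact_force: [-1.9, 0.5, 5.1]
gripper_width: 0.717
grasp_force: 66.2
```

send_rows(
  deltas="0 0 0 0; 0 0 0 0; 0 0 0 0",
  claw=0.86,
)

```text
t: 27.9
eef_pos: [0.5719, -0.1833, 0.0107]
tool_rot: [-0.0, 0.772, 0.635, -0.0]
contact_force: [-0.6, -0.0, -0.1]
gripper_width: 0.863
grasp_force: 0.0
```

send_rows(
  deltas="0 0 -0.02 0; 0 0 -0.06 0; 0 0 -0.1 0; 0 0 -0.14 0; 0 0 -0.18 0",
)

```text
t: 28.4
eef_pos: [0.5716, -0.1833, 0.1923]
tool_rot: [-0.0, 0.772, 0.635, -0.0]
contact_force: [-0.1, -0.0, 0.0]
gripper_width: 0.863
grasp_force: 0.0
```

Run:
```python
from h import *
p=bot.read_camera('wrist');X=cloud(p);ok=p['depth']>0
rect(X,ok,(.5716,-.1835),.04,.014,.06,'omni placed')
p=bot.read_camera('side');X=cloud(p);ok=p['depth']>0
rect(X,ok,(.345,.27),.06,.02,.05,'batt')
plan([(.48,.05,.19,20),(.345,.270,.14,53)],.05)
```

```text
omni placed 4131 c 572 -185 wh 61 61 ang 33.3 zmax 26
batt 256 c 347 268 wh 49 90 ang 53.3 zmax 32
at [ 0.5749 -0.1849  0.1963] yaw -11.2 tilt [ 0.    0.01 -1.  ]
0.0353 -0.0231 0.0010 -5.2; 0.0707 -0.0462 0.0021 -10.4; 0.1060 -0.0693 0.0031 -15.6; 0.1414 -0.0924 0.0042 -20.8; 0.1767 -0.1155 0.0052 -26.0
0.0419 -0.0053 0.0010 -5.2
 ->  [0.48 0.05 0.19] 20.0
0.0422 -0.0086 0.0083 -5.5; 0.0843 -0.0172 0.0167 -11.0; 0.1265 -0.0258 0.0250 -16.5; 0.1686 -0.0344 0.0333 -22.0; 0.2108 -0.0430 0.0417 -27.5
0.0414 0.0118 0.0083 -5.5
 ->  [0.345 0.27  0.14 ] 53.0
```

send_rows(
  deltas="0.035 -0.023 0.001 -5.2; 0.071 -0.046 0.002 -10.4; 0.106 -0.069 0.003 -15.6; 0.141 -0.092 0.004 -20.8; 0.177 -0.116 0.005 -26",
  claw=1,
)

```text
t: 29.0
eef_pos: [0.4913, 0.0141, 0.1853]
tool_rot: [-0.0, 0.608, 0.794, -0.0]
contact_force: [-0.2, 0.7, -0.6]
gripper_width: 1.001
grasp_force: 0.0
```

send_rows(
  deltas="0.042 -0.005 0.001 -5.2",
)

```text
t: 29.1
eef_pos: [0.4755, 0.0535, 0.1843]
tool_rot: [-0.0, 0.572, 0.821, -0.0]
contact_force: [1.3, 0.9, -0.3]
gripper_width: 1.003
grasp_force: 0.0
```

send_rows(
  deltas="0.042 -0.009 0.008 -5.5; 0.084 -0.017 0.017 -11; 0.127 -0.026 0.025 -16.5; 0.169 -0.034 0.033 -22; 0.211 -0.043 0.042 -27.5",
)

```text
t: 29.6
eef_pos: [0.3628, 0.2368, 0.1423]
tool_rot: [-0.0, 0.36, 0.933, 0.0]
contact_force: [1.5, 0.4, -0.2]
gripper_width: 1.003
grasp_force: 0.0
```

send_rows(
  deltas="0.041 0.012 0.008 -5.5; 0.041 0.012 0.008 -5.5; 0.041 0.012 0.008 -5.5; 0.041 0.012 0.008 -5.5",
)

```text
t: 30.0
eef_pos: [0.3423, 0.2709, 0.1346]
tool_rot: [0.0, 0.318, 0.948, -0.0]
contact_force: [0.6, -0.9, -0.3]
gripper_width: 1.0
grasp_force: 0.0
```

Run:
```python
from h import *
p=bot.read_camera('wrist');X=cloud(p);ok=p['depth']>0;save(p,'w11.png')
rect(X,ok,(.345,.27),.06,.02,.045,'batt')
plan([(.345,.270,.014,53)])
```

```text
batt 8636 c 345 271 wh 46 88 ang 52.1 zmax 30
at [0.3425 0.2708 0.1348] yaw 52.9 tilt [-0. -0. -1.]
-0.0008 0.0003 0.0403 -0.0; -0.0016 0.0006 0.0805 -0.1; -0.0025 0.0009 0.1208 -0.1
 ->  [0.345 0.27  0.014] 53.0
```

View pics/w11.png

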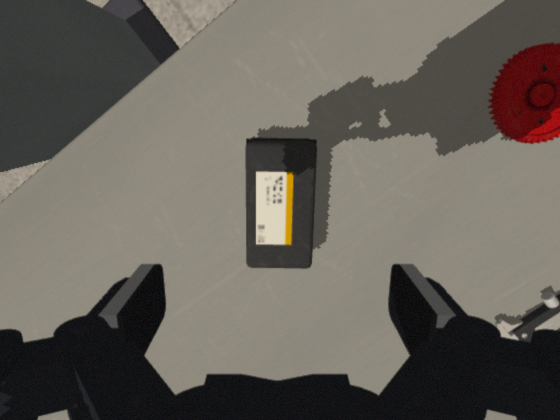

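Battery at (281,203), centred and aligned.

send_rows(
  deltas="-0.001 0.001 0.04 0; -0.002 0.002 0.08 0.8; -0.002 0.002 0.112 0.8; -0.002 0.002 0.122 0.8; -0.002 0.002 0.122 0.8",
)

```text
t: 30.55
eef_pos: [0.3447, 0.271, 0.0121]
tool_rot: [-0.0, 0.324, 0.946, -0.001]
contact_force: [0.2, 0.8, -0.2]
gripper_width: 0.998
grasp_force: 0.0
```

send_rows(
  deltas="0 0 0 0; 0 0 0 0; 0 0 0 0; 0 0 0 0; 0 0 0 0",
  claw=0,
  force=80,
)

```text
t: 31.05
eef_pos: [0.3452, 0.2729, 0.0144]
tool_rot: [0.0, 0.324, 0.946, 0.001]
contact_force: [-1.5, -2.8, 13.8]
gripper_width: 0.517
grasp_force: 81.6
```

Run:
```python
from h import *
plan([(.345,.271,.16,52),(.5887,-.0972,.14,78.8)],.045)
```

```text
at [0.3452 0.2729 0.0144] yaw 52.3 tilt [ 0.     0.002 -1.   ]
-0.0003 -0.0004 -0.0364 0.1; -0.0005 -0.0008 -0.0728 0.1; -0.0008 -0.0012 -0.1092 0.2; -0.0010 -0.0016 -0.1456 0.3
 ->  [0.345 0.271 0.16 ] 52.0
-0.0419 -0.0140 0.0020 -2.7; -0.0837 -0.0280 0.0040 -5.4; -0.1256 -0.0420 0.0060 -8.0; -0.1675 -0.0560 0.0080 -10.7; -0.2094 -0.0701 0.0100 -13.4
-0.0375 -0.0233 0.0020 -2.7; -0.0750 -0.0467 0.0040 -5.4; -0.1125 -0.0700 0.0060 -8.0; -0.1499 -0.0933 0.0080 -10.7; -0.1874 -0.1167 0.0100 -13.4
 ->  [ 0.5887 -0.0972  0.14  ] 78.8
```

send_rows(
  deltas="0 0 -0.025 0; 0 -0.001 -0.06 0; -0.001 -0.001 -0.1 0; -0.001 -0.001 -0.135 0; -0.001 -0.002 -0.146 0",
)

```text
t: 31.55
eef_pos: [0.3455, 0.2716, 0.1625]
tool_rot: [0.001, 0.323, 0.946, 0.003]
contact_force: [-0.3, 1.2, -2.5]
gripper_width: 0.522
grasp_force: 83.5
```

send_rows(
  deltas="-0.042 -0.014 0.002 -2.7; -0.084 -0.028 0.004 -5.4; -0.126 -0.042 0.006 -8; -0.167 -0.056 0.008 -10.7; -0.209 -0.07 0.01 -13.4",
)

```text
t: 32.05
eef_pos: [0.4665, 0.0855, 0.1483]
tool_rot: [-0.0, 0.21, 0.978, -0.0]
contact_force: [2.2, 1.4, -2.4]
gripper_width: 0.526
grasp_force: 83.5
```

send_rows(
  deltas="-0.037 -0.023 0.002 -2.7; -0.075 -0.047 0.004 -5.4; -0.113 -0.07 0.006 -8; -0.15 -0.093 0.008 -10.7; -0.187 -0.117 0.01 -13.4",
)

```text
t: 32.55
eef_pos: [0.5889, -0.0978, 0.1378]
tool_rot: [-0.001, 0.094, 0.996, 0.0]
contact_force: [0.8, 0.2, -1.6]
gripper_width: 0.522
grasp_force: 83.4
```

send_rows(
  deltas="0 0 0 0; 0 0 0 0; 0 0 0.03 0; 0 0 0.06 0; 0 0 0.06 0",
)

```text
t: 33.05
eef_pos: [0.5847, -0.094, 0.0749]
tool_rot: [-0.004, 0.094, 0.996, 0.0]
contact_force: [-0.9, 0.7, -2.8]
gripper_width: 0.52
grasp_force: 83.1
```

Run:
```python
from h import *
p=bot.read_camera('wrist');save(p,'w12.png');print(bot.get_obs()['gripper_width'])
plan([(.5887,-.0972,.0175,78.8)])
```

```text
0.5214823703536021
at [ 0.5864 -0.0947  0.0771] yaw 79.2 tilt [ 0.005  0.    -1.   ]
-0.0014 -0.0010 0.0298 0.2; -0.0027 -0.0021 0.0596 0.4
 ->  [ 0.5887 -0.0972  0.0175] 78.8
```

View pics/w12.png

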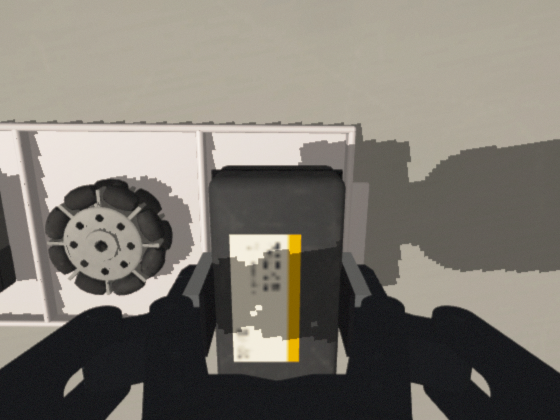

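Battery is above the right bay (columns 207 to 348), centred and parallel. The omni wheel lies flat in its bay.

send_rows(
  deltas="-0.001 0 0.02 0; -0.001 -0.001 0.04 0; -0.001 -0.001 0.052 0; -0.001 -0.001 0.055 0; -0.001 -0.001 0.055 0",
)

```text
t: 33.6
eef_pos: [0.5898, -0.0976, 0.0244]
tool_rot: [0.0, 0.095, 0.995, 0.0]
contact_force: [0.1, 0.2, -2.0]
gripper_width: 0.519
grasp_force: 83.4
```

send_rows(
  deltas="0 0 0 0; 0 0 0 0",
)

```text
t: 33.8
eef_pos: [0.5903, -0.098, 0.0248]
tool_rot: [0.001, 0.095, 0.995, 0.0]
contact_force: [0.3, -0.1, -2.7]
gripper_width: 0.519
grasp_force: 83.4
```

send_rows(
  deltas="0 0 0.003 0; 0 0 0.006 0; 0 0 0.0075 0; 0 0 0.0075 0",
)

```text
t: 34.2
eef_pos: [0.5898, -0.0979, 0.0175]
tool_rot: [0.0, 0.095, 0.995, 0.0]
contact_force: [-4.3, 0.8, 11.4]
gripper_width: 0.524
grasp_force: 85.0
```

send_rows(
  deltas="0 0 0 0; 0 0 0 0; 0 0 0 0",
  claw=0.7,
)

```text
t: 34.5
eef_pos: [0.5896, -0.0979, 0.0162]
tool_rot: [0.0, 0.095, 0.995, -0.0]
contact_force: [0.1, 0.1, -0.1]
gripper_width: 0.698
grasp_force: 0.0
```

send_rows(
  deltas="0 0 -0.02 0; 0 0 -0.06 0; 0 0 -0.11 0; 0 0 -0.16 0; 0 0 -0.2 0",
)

```text
t: 35.0
eef_pos: [0.59, -0.0982, 0.2191]
tool_rot: [0.001, 0.096, 0.995, 0.0]
contact_force: [0.6, -0.7, -0.1]
gripper_width: 0.694
grasp_force: 0.0
```

send_rows(
  deltas="-0.045 0.02 0 0; -0.09 0.04 0 0; -0.135 0.06 0 0; -0.135 0.06 0 0; -0.135 0.06 0 0",
)

```text
t: 35.5
eef_pos: [0.7337, -0.0641, 0.2147]
tool_rot: [-0.001, 0.095, 0.995, -0.0]
contact_force: [-1.7, -1.6, -0.8]
gripper_width: 0.699
grasp_force: 0.0
```

Run:
```python
from h import *
for c in ['side','scene']:
    p=bot.read_camera(c);X=cloud(p);ok=p['depth']>0;save(p,c+'9.png')
    for n,ctr,R in [('motA',(.602,.225),.04),('tyre',(.599,.146),.038),('motB',(.556,-.26),.04),('omni',(.572,-.185),.038),('batt',(.589,-.098),.056)]:
        rect(X,ok,ctr,R,.018,.06,c+' '+n)
    for q in ['green_wheel','slide_gauge','grey_gear']:
        for r in bot.landmark_of(p,q)[:1]: print(q,np.round(r['xyz'],3))
    if c=='side': cv2.imwrite('pics/end.png',cv2.cvtColor(cv2.resize(p['img'][130:380,160:400],None,fx=2.4,fy=2.4,interpolation=cv2.INTER_CUBIC),cv2.COLOR_RGB2BGR))
print(bot.get_obs()['t'])
```

```text
side motA 142 c 601 222 wh 68 29 ang 0.4 zmax 34
side tyre 204 c 599 142 wh 62 61 ang 87.1 zmax 28
side motB 313 c 556 -262 wh 30 68 ang 78.5 zmax 35
side omni 368 c 573 -186 wh 63 60 ang 79.3 zmax 28
side batt 520 c 591 -102 wh 51 89 ang 79.5 zmax 35
green_wheel [ 0.807  0.004 -0.002]
slide_gauge [0.554 0.434 0.001]
grey_gear [ 0.431 -0.408 -0.003]
scene motA 166 c 598 225 wh 67 29 ang 1.2 zmax 35
scene tyre 249 c 596 145 wh 61 59 ang 87.0 zmax 30
scene motB 322 c 555 -260 wh 28 69 ang 77.5 zmax 36
scene omni 371 c 570 -185 wh 61 59 ang 37.1 zmax 30
scene batt 543 c 589 -99 wh 48 90 ang 78.8 zmax 36
green_wheel [0.81  0.003 0.002]
slide_gauge [ 0.557  0.435 -0.   ]
grey_gear [ 0.431 -0.409  0.001]
35.9
```

View pics/end.png

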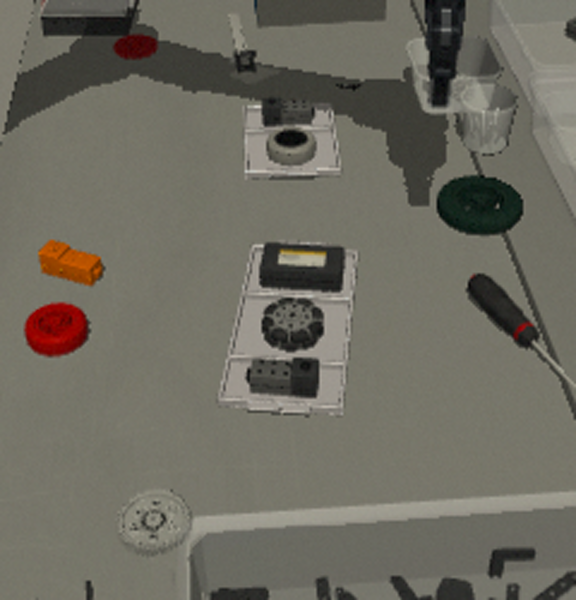

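All five parts lie flat in their bays: motor (288,110) and tyre wheel (291,147) in tray_two, and battery (302,265), omni wheel (292,322) and motor (285,376) in tray_three. The bystanders have not moved and the arm is clear.

send_rows(
  deltas="0 0 0 0; 0 0 0 0; 0 0 0 0; 0 0 0 0; 0 0 0 0",
)

```text
t: 36.4
eef_pos: [0.7335, -0.0646, 0.2162]
tool_rot: [-0.0, 0.095, 0.995, 0.0]
contact_force: [1.5, -0.1, 0.7]
gripper_width: 0.702
grasp_force: 0.0
```

```bash
python3 -c "
from station import bot
print(bot.hand_in())"
```

```text
the job is handed in; nothing more can be done
None
```

Both kits are made up and the job is handed in at about 36 s: all five parts lie flat in their own bays, and the green wheel, caliper, gear and look-alikes were left where they lay.

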